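Put the sanding block away and release the locked-out bench drawer

ROBOT

A 7-joint arm with a two-finger parallel gripper is mounted at the origin on the work surface. World frame = base frame: x ahead of the robot, y to its left, z up, the work surface at z = 0. Lengths are in m, angles in rad, forces in N, time in s.
With the tool pointing down it reaches from about 0.35 to 0.9 m from the base axis. Payload 8.1 kg.
Tool frame: the origin (TCP) lies at the very end of the fingers, on their centre line; the grasp point (between the pads) lies 19 mm behind it; z points along the fingers, y is the line along which they close (so a half turn about z gives the same grasp; the last joint's range is limited). The gripper opens to 85 mm and grips with 20 to 120 N. Pads are 22 mm wide; open, the fingers measure 114 mm over their backs; the gripper's body (76 mm by 85 mm) begins 54 mm behind the grasp point. The pads swing forward as they close: fully open they stand 13 mm farther back than shut.
Start: joints at [1.04, 0.434, 0.025, 1.573, -0.012, 1.134, -0.075], TCP at [0.259, -0.569, 0.203] pointing down, gripper open.
Joint ranges: [-2.62, 2.62], [-0.44, 2.09], [-1.27, 1.32], [0.08, 2.57], [-1.32, 4.46], [0.12, 2], [-2.74, 2.74]. Speed limits (rad/s): [2.22, 2.22, 3.01, 3.01, 3.14, 3.14, 3.14].

INTERFACE

Orientations are given as a unit quaternion [w, x, y, z].
In Python, from plant import robot gives the robot as it stands. Calls block until the motion is done:
- robot.move_to(position, orientation): joint-space move of the TCP to a pose.
- robot.movel(position, rot=None, speed=0.15, threshold=None): straight line of the TCP; rot=None keeps the orientation; speed is the mean speed in m/s. With threshold (N) it stops when the force on the tool has changed by that much, and returns True; else False.
- robot.movej(angles): joint-space move.
- robot.move_gripper(opening): finger opening in m; the grip force is fixed at half the most; returns when the fingers have stopped.
- robot.sleep(seconds).
- robot.inverse_kinematics(position, orientation): joint angles nearest the present ones, or None.
- robot.get_state(): the state.
- robot.get_image(name): name is "scene" or "top" or "wrist"; returns a dict with "frame" (420x560x3 uint8, blue, green, red), "fx", "fy", "cx", "cy" (pixels), "pose" (4x4, takes a point from camera to world coordinates). Camera axes: x right, y up, looking along -z (the intrinsics and any distortion apply to the point x, -y, -z); pixel columns grow to the right and rows downward; lengths in m; the calibration is good to about 2 mm. A picture is of the moment at which its call begins. There is no depth.
A pose or a line that the arm cannot do raises robot.PlanningError and nothing moves.
- robot.sign_off(): hands the job in; it is judged then, once.
Trained networks look in a picture, given as the dict that the camera call returned (one of the last four; its "shot" number tells which), for a name from the list of things; names that differ only in an ending like _2 or _b are one class to them, and where a whole thing is asked for, a point or a joint stands for the part that bears it (a point fixed in the world has none). Each returns a list of dicts, best first, with "p" (0 to 1); they miss things now and then, are a little off and sometimes report something else, mostly with a low value. They report only what shows in the picture. A call takes as long as a camera call.
- robot.find_in(picture, name): "location" ([x, y, z] in m, in world coordinates, good to about 4 mm: the middle of the surface that is visible of it).
- robot.mark_of(picture, name): "location" ([x, y, z] in m, in world coordinates, good to about 4 mm: a listed point, or the origin of a listed thing).
The state is a dict: "time_s": time; "joint_pos": joint angles; "dq": joint speeds; "tau": joint torques, N m; "tcp_pos": TCP position; "eef_rot": TCP orientation; "wrist_force": force on the tool from outside, world axes, zero at the start; "wrist_torque": the same for the moment, N m; "finger_gap": finger opening in m; "gripper_force": force on a finger pad.
Only numpy, scipy, OpenCV 4.12 (cv2) and the standard library are available. Lean on these libraries where they do the work, as an engineer would, in place of code of your own. Each camera call takes 0.05 s, during which the arm holds its last target. There are 200 camera calls.

TASK

Put the wooden sanding block flat in the front compartment of the pulled-out drawer and let go of it. The drawer's slide is locked at full extension: press the red release lever, without forcing it beyond its stop, and while it is down ease the drawer in until it is fully home, without slamming it, then let the lever spring back. Leave everything else on the bench where it stands, and do not knock over the brass tin in the drawer.

Things in the scene. Friction and masses are not known exactly. Their poses are not given: they have to be found in the camera images.
- block_mid (a point): Radius sanding block, loose, about 0.16 kg: dark wood base 75 x 50 x 18 mm with an upright light wood grip rib on top, 60 mm long (along the block's x), 16 mm thick (along y), 32 mm high; 50 mm high in all. Point at its centre, half-way up: 25 mm above its underside. z up. Grip it across the rib. It lies on the bench to the left of the drawer.
- front (a point): Middle of the top edge of the drawer's light wood front panel, at its outer face, 85 mm above the bench; moves with the drawer. +x is the way the drawer goes home, y to the drawer's left, z up. The panel is 15 mm thick and runs from 125 mm right (-y) to 90 mm left (+y) of this point, from 12 to 85 mm above the bench. When home its face is 15 mm before the chest's face.
- overhang (a point): Middle of the lower front edge of the bench chest's top board, 205 mm above the bench (board 20 mm thick, 290 mm wide); axes as front, fixed. It overhangs the chest's face by 40 mm, so when the drawer is home it reaches 25 mm out over the front panel: a vertical tool cannot follow the drawer there, one leaning back 28 to 45 degrees can.
- bay (a point): Centre of the floor of the drawer's open front compartment (24 mm above the bench), 60 mm behind the front panel's outer face; axes as front. Inside it is 90 mm (x) by 178 mm (y); front panel 61 mm, side walls 41 mm and rear divider 36 mm above this floor. With the drawer out the edge of the overhanging top board is 75 mm behind (+x of) this point.
- paddle (a point): Centre of the upper face of the red paddle of the release lever, 45 mm (x) by 50 mm (y), 55 mm above the bench; axes as front when not pressed. It projects in front of the panel: 23 mm before its face and 85 mm left of its middle, and moves with the drawer; clear below. The lever pivots 88 mm behind this point, on the drawer's left side. Force on it above 35 N counts as forcing.
- lever (a joint): Release lever, rad: 0 up, grows as pressed (0.1 is 9 mm at the paddle); sprung, 4 N to start, 6 to 13 N near its stop. How far the paddle must go before the drawer is free varies (3 to 17 mm) and cannot be seen; about 3 mm further it meets a hard stop, felt as a steep rise of force. Keep it down for the drawer's first 25 mm.
- drawer (a joint): Drawer, m: 0 fully home, 0.16 locked at full extension. Moves with about 2 N of friction and stays where it is left; a moving mass of about 2 kg. Counts as slammed if it closes faster than 0.4 m/s, as shoved if pushed with more than 45 N.
- tin_center (a point): Brass tin, 42 mm across and 34 mm high, standing loose in the drawer's rear compartment (point at its centre); it rides along.
- block: The sanding block itself: origin at the centre of its underside, axes as block_mid.
- glue: Yellow glue bottle, 58 mm across, 160 mm high (bystander; origin under its centre).
- neck: Guitar neck blank, light wood, about 340 x 75 x 22 mm (bystander).
- jar: Jar, 68 mm across, 90 mm high (bystander; origin under its centre).
- plane: Small block plane, steel and dark wood, 130 x 45 x 60 mm (bystander).
- spool: White spool, 80 mm across, 30 mm high, lying flat (bystander).
- square: Green set square, 120 x 100 x 4 mm, lying flat (bystander).

How it is judged:
By the outcome, as a careful person would: the job done as asked, in the order asked, and still so for the second after the job is handed in, with the robot touching nothing.
It also fails if it takes over 66 s, if anything falls off the work surface, if the arm or the gripper's body presses on something with over 40 N, if the wrist force passes 120 N, or if a joint passes its speed limit or range.

## Working session

There is one attempt and no reset: what is moved stays moved. The work goes in short steps, each a Python script; the robot and the scene stay as the last script left them, time stands still between calls to the robot, and variables do not carry over. Pictures are saved under pics/ and viewed, at most 13 in all, crops included, and the job is handed in when it is done.

```bash
ls; mkdir -p pics; python3 - <<'E'
from plant import robot
import cv2, numpy as np
np.set_printoptions(precision=4,suppress=True)
s=robot.get_state(); print(s['time_s'],s['tcp_pos'],s['eef_rot'],s['finger_gap'])
ims=[]
for n in ['scene','top']:
    p=robot.get_image(n); cv2.imwrite(f'pics/{n}0.png',p['frame'])
    print(n,p['pose'][:3,3],p['fx'],[k for k in p])
    for t in ['block_mid','front','overhang','bay','paddle','tin_center','block','glue','neck','jar','plane','spool','square']:
        print(t,[(np.array(r['location']).round(4).tolist(),round(r['p'],2)) for r in robot.mark_of(p,t)][:2])
E
```

```text
pics
0.0 [ 0.259  -0.5682  0.2024] [-0.0008  0.9772  0.2123 -0.0002] 0.08539686294905294
scene [ 0.1791 -0.598   1.7346] 503.7952402841754 ['frame', 'fx', 'fy', 'cx', 'cy', 'pose', 'shot']
block_mid [([0.4224, 0.3004, 0.0254], 0.72)]
front [([0.5508, -0.1576, 0.0837], 0.98)]
overhang [([0.6803, -0.1546, 0.2071], 0.63)]
bay [([0.6078, -0.1538, 0.0246], 0.88)]
paddle [([0.5222, -0.0719, 0.0526], 0.76)]
tin_center [([0.693, -0.1644, 0.0423], 0.45)]
block [([0.424, 0.3057, -0.001], 0.81)]
glue [([0.57, -0.4541, -0.0004], 0.54), ([0.3738, -0.4992, 0.0014], 0.54)]
neck [([0.6127, 0.4811, -0.0026], 0.77), ([0.5677, -0.4566, -0.0024], 0.32)]
jar [([0.7007, 0.2278, 0.0013], 0.54)]
plane [([0.3748, -0.4974, 0.0007], 0.89)]
spool [([0.3032, -0.3721, -0.0037], 0.64)]
square [([0.327, 0.4437, 0.0047], 0.87)]
top [ 0.2688 -0.0168  1.4529] 393.1161903067737 ['frame', 'fx', 'fy', 'cx', 'cy', 'pose', 'shot']
block_mid [([0.4256, 0.3011, 0.0262], 0.77)]
front [([0.5473, -0.1571, 0.0901], 0.86)]
overhang [([0.6828, -0.151, 0.2082], 0.59)]
bay [([0.6078, -0.1549, 0.0216], 0.69), ([0.4265, 0.3049, 0.0018], 0.24)]
paddle [([0.52, -0.0784, 0.0531], 0.53)]
tin_center [([0.6944, -0.164, 0.0388], 0.47), ([0.6091, -0.1518, 0.0212], 0.29)]
block [([0.4266, 0.3037, 0.0022], 0.65)]
glue [([0.5658, -0.4489, -0.0001], 0.89), ([0.5199, -0.0772, 0.0524], 0.65)]
neck [([0.6121, 0.4845, -0.0007], 0.78)]
jar [([0.698, 0.2291, -0.0022], 0.81)]
plane [([0.3717, -0.4945, 0.0019], 0.81), ([0.5676, -0.4487, 0.0008], 0.48)]
spool [([0.303, -0.3742, -0.0055], 0.92), ([0.4301, 0.3033, 0.0047], 0.5)]
square [([0.3268, 0.4389, -0.0009], 0.82)]
```

View pics/top0.png

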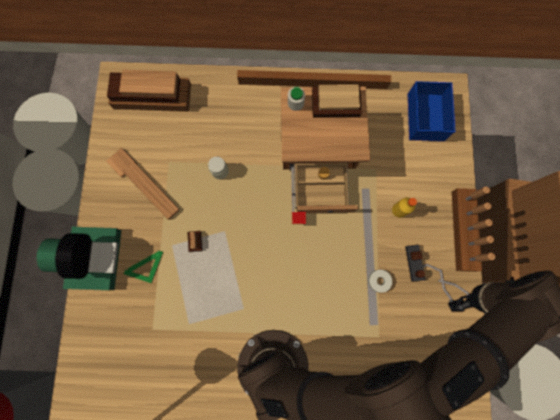

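View pics/scene0.png

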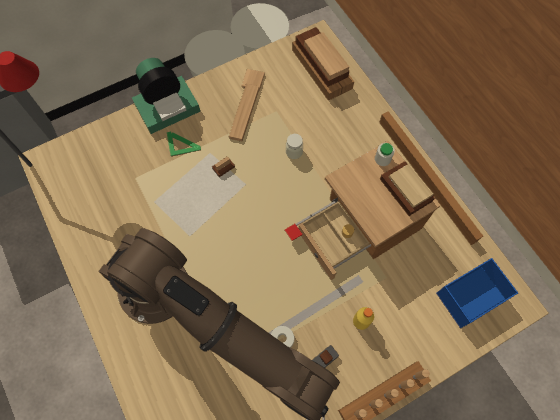

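```bash
cat > h.py <<'E'
from plant import robot
import cv2, numpy as np
from scipy.spatial.transform import Rotation as R
np.set_printoptions(precision=4,suppress=True)
def quat(yaw, lean=0.):
    """tool down; tool x at world yaw; lean tilts the fingertips toward tool +x (gripper body leans back to -x)"""
    r=R.from_euler('z',yaw)*R.from_euler('y',-lean)*R.from_euler('x',np.pi)
    return np.roll(r.as_quat(),1)
def st():
    s=robot.get_state(); print(round(s['time_s'],2),'tcp',s['tcp_pos'],'f',np.array(s['wrist_force']),'gap',round(s['finger_gap'],4),'gf',s['gripper_force'],'j',np.array(s['joint_pos'])); return s
def marks(p,names):
    for t in names: print(t,[(np.array(r['location']).round(4).tolist(),round(r['p'],2)) for r in robot.mark_of(p,t)][:2])
def proj(p,X):
    c=np.linalg.inv(p['pose'])@np.append(X,1); return np.array([p['cx']+p['fx']*c[0]/-c[2],p['cy']-p['fy']*c[1]/-c[2]])
def unproj(p,uv,z):
    d=p['pose'][:3,:3]@np.array([(uv[0]-p['cx'])/p['fx'],-(uv[1]-p['cy'])/p['fy'],-1]); o=p['pose'][:3,3]
    return o+d*(z-o[2])/d[2]
E
python3 - <<'E'
from h import *
for l in (0,.6):
    w,x,y,z=quat(0,l); print(R.from_quat([x,y,z,w]).as_matrix())
s=st(); p=s['tcp_pos']
robot.movel([p[0],p[1],.36],speed=.3)
robot.move_to([.40,.30,.30],quat(0))
st()
p=robot.get_image('wrist'); cv2.imwrite('pics/w1.png',cv2.resize(p['frame'],(800,600)))
print(p['pose'],p['fx'])
marks(p,['block_mid','block'])
np.save('w1.npy',p,allow_pickle=True)
E
```

```text
[[ 1.  0.  0.]
 [ 0. -1. -0.]
 [ 0.  0. -1.]]
[[ 0.8253 -0.      0.5646]
 [ 0.     -1.     -0.    ]
 [ 0.5646  0.     -0.8253]]
1.4 tcp [ 0.2593 -0.5687  0.2032] f [ 0.6932 -0.6946  0.0034] gap 0.0855 gf 0.0 j [ 1.0404  0.4345  0.025   1.5732 -0.0116  1.134  -0.0751]
5.17 tcp [0.4006 0.2995 0.2999] f [0.4433 0.0611 0.2001] gap 0.0854 gf 0.0 j [ 0.1584  0.3931 -1.2255  1.6521  0.3772  1.3653 -2.6938]
[[-0.0018  0.956   0.2933  0.4754]
 [-1.     -0.0016 -0.0011  0.2994]
 [-0.0006 -0.2933  0.956   0.471 ]
 [ 0.      0.      0.      1.    ]] 295.9271327136872
block_mid [([0.4287, 0.3013, 0.0246], 0.59)]
block [([0.4243, 0.3034, -0.0034], 0.7)]
```

View pics/w1.png

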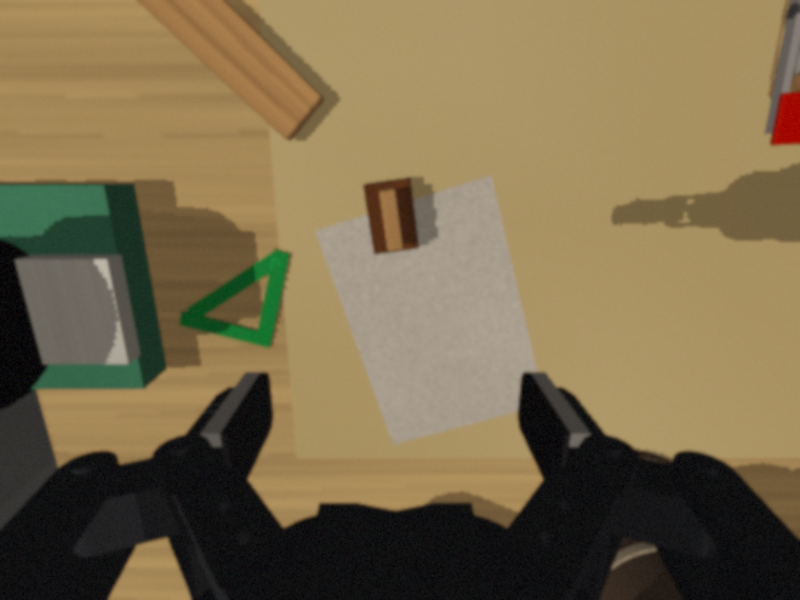

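```bash
python3 - <<'E'
from h import *
p=np.load('w1.npy',allow_pickle=True).item()
f=p['frame'].astype(int); sub=f[115:185,245:305]
# rib: lightish orange among dark brown; print R channel & R-B
b,g,r=[sub[...,i] for i in range(3)]
m=((r>135)&(r-b>55)).astype(np.uint8)
# base mask: dark brown or rib
d=((r<120)&(r-b>25)).astype(np.uint8)
n,l,s,c=cv2.connectedComponentsWithStats(m); print(s[1:][s[1:,4]>20],)
cx,cy=391/800*560-245,218/600*420-115
lab=l[int(cy),int(cx)]; rib=(l==lab); 
for z,mask in ((.05,rib),):
    ys,xs=np.nonzero(mask); W=np.array([unproj(p,(x+245,y+115),z)[:2] for x,y in zip(xs,ys)])
    (c0,sz,a)=cv2.minAreaRect((W*1000).astype(np.float32)); print('rect',c0,sz,a)
    u,sv,vt=np.linalg.svd(W-W.mean(0)); print(W.mean(0),np.degrees(np.arctan2(vt[0,1],vt[0,0])))
cv2.imwrite('pics/m.png',np.hstack([cv2.resize(sub.astype(np.uint8),None,fx=5,fy=5),cv2.resize(cv2.cvtColor((rib*255).astype(np.uint8),cv2.COLOR_GRAY2BGR),None,fx=5,fy=5,interpolation=0)]))
# reachability
for q,pos in ((np.pi+.14,[.426,.302,.022]),(np.pi/2+.045,[.609,-.154,.05]),):
    print(robot.inverse_kinematics(pos,quat(q)))
for y in (0.045,np.pi+.045,):
  for ln in (0.,.6):
   for d in (0,.08,.16):
    print(y,ln,d,robot.inverse_kinematics([.521+d,-.075,.05],quat(y,ln if y<1 else -ln)))
E
```

```text
[[  0   0  60  38 965]
 [ 21  18  15  43 408]]
rect (425.2783508300781, 304.2493591308594) (58.466033935546875, 13.764339447021484) 7.656864166259766
[0.4261 0.3043] -172.2975640894314
[ 0.0051  0.7696 -1.0718  1.9522  0.8446  0.9565  0.2186]
[ 0.8431  0.9265 -1.1872  1.6617  0.9146  1.2105 -0.5204]
0.045 0.0 0 [ 0.6791  0.6405 -0.9071  1.9281  0.6475  0.8952 -2.0863]
0.045 0.0 0.08 [ 0.6119  0.7473 -0.8999  1.7308  0.6811  1.0075 -2.0683]
0.045 0.0 0.16 [ 0.5414  0.8533 -0.8966  1.5146  0.7114  1.1233 -2.0299]
0.045 0.6 0 [-0.4738  0.4911  0.7875  2.5691  3.9949  0.6091  0.8588]
0.045 0.6 0.08 [-0.2357  0.4683  0.416   2.3754  3.9017  0.3753  0.8943]
0.045 0.6 0.16 [-0.1033  0.5202  0.2291  2.1821  3.9958  0.2304  0.7825]
3.186592653589793 0.0 0 [ 0.7673  0.7197 -1.0691  1.9219  0.769   0.9809  0.9486]
3.186592653589793 0.0 0.08 [ 0.6939  0.8307 -1.0718  1.7243  0.8139  1.1015  0.972 ]
3.186592653589793 0.0 0.16 [ 0.6135  0.9346 -1.0739  1.508   0.8533  1.2181  1.0215]
3.186592653589793 0.6 0 [ 0.7969  0.5117 -0.8631  2.474   2.3755  0.4196 -0.5904]
3.186592653589793 0.6 0.08 [ 0.4877  0.4898 -0.5094  2.318   2.5349  0.2631 -0.7875]
3.186592653589793 0.6 0.16 [ 0.3224  0.5364 -0.3309  2.1471  2.4756  0.1502 -0.75  ]
```

View pics/m.png

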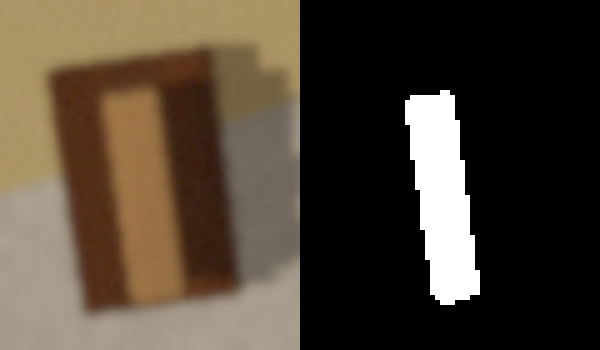

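```bash
python3 - <<'E'
from h import *
robot.movej([-.72,.25,.025,1.57,-.012,1.134,1.0]); st()
B=[.4255,.304]; q=quat(np.radians(187.65))
robot.move_to(B+[.12],q)
p=robot.get_image('wrist'); marks(p,['block_mid','block'])
robot.movel(B+[.023],speed=.1); st()
robot.move_gripper(0.0); s=st()
robot.movel(B+[.10],speed=.15); st()
p=robot.get_image('wrist'); cv2.imwrite('pics/w2.png',p['frame'])
E
```

```text
8.41 tcp [0.5122 0.3643 0.3199] f [ 0.1617 -0.3736  0.3278] gap 0.0857 gf 0.0 j [-0.7198  0.2501  0.0247  1.5701 -0.012   1.1341  0.9996]
block_mid [([0.4267, 0.303, 0.0253], 0.78)]
block [([0.4244, 0.3037, -0.0036], 0.56)]
10.57 tcp [0.4259 0.3043 0.0235] f [ 0.9416 -0.5348  0.4697] gap 0.0852 gf 0.0 j [-0.7215  0.4987 -0.0014  2.0079  0.0012  0.634   0.9807]
11.33 tcp [0.4255 0.304  0.023 ] f [-0.9242 -0.2607  0.235 ] gap 0.0005 gf 0.0 j [-0.7215  0.4995 -0.0014  2.0085  0.0012  0.6337  0.9806]
12.0 tcp [0.4252 0.3037 0.0995] f [-0.1845 -0.7429 -1.24  ] gap -0.0002 gf 0.0 j [-0.7245  0.3869  0.0025  1.9454 -0.0014  0.8099  0.9831]
```

View pics/w2.png

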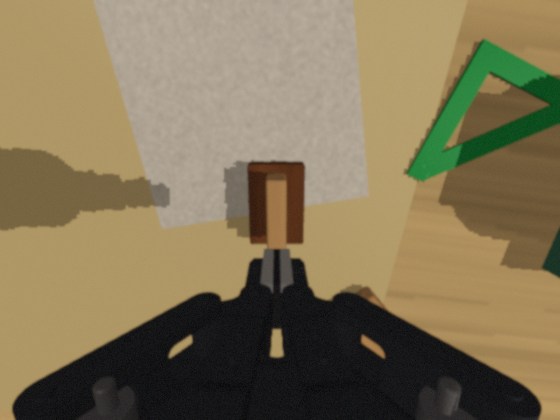

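```bash
python3 - <<'E'
from h import *
p=robot.get_image('wrist'); marks(p,['block_mid','block'])
print(p['pose']); s=robot.get_state(); print(s['eef_rot'])
for n,X in (('rib',[.4255,.304,.05]),('tcp',s['tcp_pos'])): print(n,proj(p,np.array(X)))
t=robot.get_image('top'); marks(t,['block_mid','block'])
for uv in ((277,175),(277,246)): print(unproj(p,uv,.05))
E
```

```text
block_mid [([0.4269, 0.3051, 0.0254], 0.87)]
block [([0.4221, 0.3024, -0.003], 0.94)]
[[-0.1325 -0.9472 -0.2919  0.3504]
 [ 0.9912 -0.1267 -0.0388  0.2937]
 [-0.0002 -0.2945  0.9557  0.2703]
 [ 0.      0.      0.      1.    ]]
[-0.0008 -0.0667  0.9978 -0.0006]
rib [276.7154 217.8024]
tcp [276.1608 242.1839]
block_mid [([0.4253, 0.304, 0.0235], 0.71)]
block [([0.426, 0.3044, 0.0022], 0.57)]
[0.3917 0.2997 0.05  ]
[0.4494 0.3074 0.05  ]
```

```bash
python3 - <<'E'
from h import *
p=robot.get_image('wrist'); s=robot.get_state(); w,x,y,z=s['eef_rot']; M=R.from_quat([x,y,z,w]).as_matrix()
for tx in (.011,-.011):
  for tz in (0,-.015,-.03): print(tx,tz,proj(p,s['tcp_pos']+M@np.array([tx,0,tz])))
robot.move_gripper(.085)
robot.movel([.4255,.304,.023],speed=.15); st()
p=robot.get_image('wrist'); a=p['frame']; c=robot.get_image('scene')['frame']
c=cv2.resize(c[130:210,180:280],(560,448))[:420]
robot.move_gripper(.02); st()
b=robot.get_image('wrist')['frame']
cv2.imwrite('pics/w3.png',np.hstack([a[:,80:480],b[:,80:480]]))
E
```

```text
0.011 0 [276.2442 226.0711]
0.011 -0.015 [276.2494 235.3995]
0.011 -0.03 [276.2556 246.4664]
-0.011 0 [276.2692 258.3699]
-0.011 -0.015 [276.2763 270.0016]
-0.011 -0.03 [276.2846 283.7131]
13.85 tcp [0.4258 0.3042 0.0235] f [-0.389   1.6935  0.8578] gap 0.0845 gf 0.0 j [-0.7216  0.499  -0.0013  2.0077  0.0011  0.6346  0.9807]
14.58 tcp [0.4255 0.304  0.023 ] f [-0.3687  0.726  -0.0527] gap 0.0198 gf 0.0 j [-0.7216  0.4994 -0.0014  2.0085  0.0011  0.6336  0.9807]
```

View pics/w3.png

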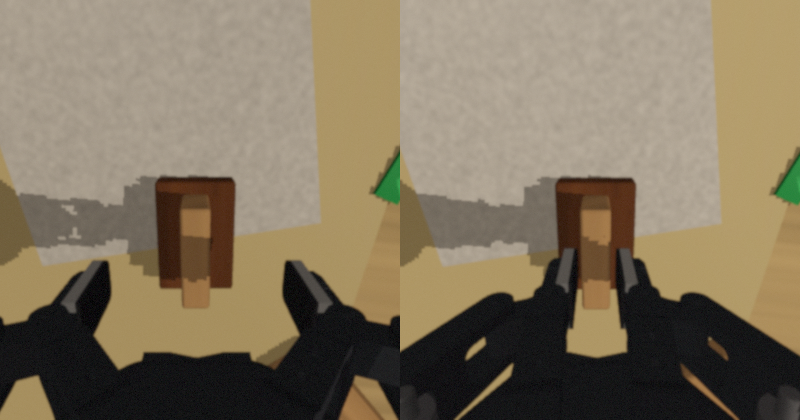

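```bash
python3 - <<'E'
from h import *
robot.move_gripper(.032)
try:
    print(robot.movel([.4255,.304,-.03],speed=.04,threshold=3))
except Exception as e: print(repr(e))
st()
b=robot.get_image('wrist')['frame']
cv2.imwrite('pics/w4.png',b[:,80:480])
E
```

```text
True
15.76 tcp [ 0.4254  0.3039 -0.0106] f [-0.3986 -0.8493  8.2848] gap 0.0321 gf 4.629500661394559 j [-0.7207  0.5549 -0.0025  2.0284  0.0024  0.5589  0.9793]
```

View pics/w4.png

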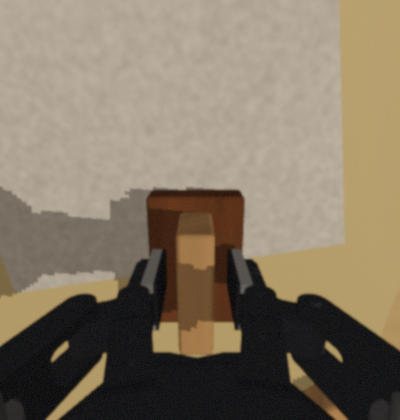

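```bash
python3 - <<'E'
from h import *
robot.movel([.4255,.304,-.007],speed=.05); st()
robot.move_gripper(0.0); s=st()
if s['finger_gap']>.012:
    robot.movel([.4255,.304,.26],speed=.25); st()
    # go over, in front of the drawer, rib along drawer y
    robot.move_to([.50,-.05,.26],quat(np.pi/2+.045)); st()
    robot.move_to([.50,-.15,.26],quat(np.pi/2+.045)); st()
    p=robot.get_image('scene'); marks(p,['front','bay','paddle','overhang'])
    p=robot.get_image('top'); marks(p,['front','bay','paddle','overhang'])
    p=robot.get_image('wrist'); marks(p,['front','bay','paddle','overhang','block_mid','block'])
    cv2.imwrite('pics/w5.png',p['frame'])
E
```

```text
16.06 tcp [ 0.4256  0.304  -0.0071] f [0.6705 0.9344 0.0165] gap 0.0317 gf 0.0 j [-0.7208  0.5494 -0.0023  2.0255  0.0023  0.5678  0.9796]
16.34 tcp [ 0.4254  0.3039 -0.0072] f [ 0.4448  0.0937 -1.226 ] gap 0.0152 gf 58.417341113090515 j [-0.7208  0.5494 -0.0024  2.0257  0.0023  0.568   0.9796]
17.56 tcp [0.4248 0.3034 0.2587] f [-0.5129 -0.1131 -0.6815] gap 0.0148 gf 58.45157861709595 j [-0.7336  0.2259  0.0136  1.7358 -0.0033  1.1833  0.9852]
18.92 tcp [ 0.5001 -0.0485  0.2597] f [ 0.7677  0.0434 -1.2471] gap 0.0149 gf 58.45331847667694 j [-0.4043  0.1876  0.4749  1.808  -0.0933  1.1684  0.1486]
19.4 tcp [ 0.5002 -0.1499  0.2598] f [-0.3941  0.6565 -1.6995] gap 0.0154 gf 58.456512093544006 j [-0.2448  0.2287  0.5406  1.7686 -0.1267  1.1791  0.3783]
front [([0.547, -0.1574, 0.0842], 0.75), ([0.6987, 0.2264, 0.0016], 0.66)]
bay [([0.6088, -0.1542, 0.0217], 0.76)]
paddle [([0.521, -0.0704, 0.0569], 0.5), ([0.6057, -0.155, 0.0223], 0.48)]
overhang [([0.6775, -0.1536, 0.2057], 0.75)]
front [([0.5435, -0.1576, 0.0818], 0.56)]
bay [([0.6071, -0.1525, 0.0215], 0.78), ([0.5177, -0.0773, 0.0542], 0.73)]
paddle [([0.5215, -0.0743, 0.0508], 0.67), ([0.6144, 0.4814, -0.0036], 0.61)]
overhang [([0.679, -0.1545, 0.2056], 0.56)]
front [([0.5447, -0.1543, 0.0875], 0.76), ([0.5034, -0.1504, 0.2889], 0.28)]
bay [([0.6044, -0.1589, 0.0223], 0.95)]
paddle [([0.5166, -0.0705, 0.0557], 0.97)]
overhang [([0.6817, -0.1512, 0.203], 0.83)]
block_mid [([0.4996, -0.1517, 0.2922], 0.57)]
block [([0.4961, -0.1497, 0.2636], 0.87)]
```

```bash
python3 - <<'E'
from h import *
B=[.6064,-.1551]; q=quat(np.pi/2+.035)
robot.movel(B+[.26],q,speed=.2)
robot.movel(B+[.045],q,speed=.18,threshold=10); st()
print(robot.movel(B+[.010],speed=.03,threshold=2.5)); s=st()
robot.move_gripper(.034); st()
robot.movel(B+[.20],speed=.18); st()
p=robot.get_image('wrist'); marks(p,['front','bay','paddle','tin_center','block_mid','block'])
cv2.imwrite('pics/w6.png',p['frame'])
E
```

```text
22.27 tcp [ 0.6071 -0.1554  0.0461] f [ 1.1505 -0.8072 -1.4469] gap 0.0152 gf 58.47700595855713 j [-0.1248  0.6262  0.437   1.7591 -0.3428  0.8303  0.5078]
True
23.15 tcp [ 0.6067 -0.1551  0.0169] f [ 0.847  -0.1409  4.816 ] gap 0.0154 gf 59.31025743484497 j [-0.111   0.6637  0.4168  1.7766 -0.3636  0.7776  0.5243]
23.48 tcp [ 0.6052 -0.1548  0.016 ] f [-0.8498 -0.5552 -0.7205] gap 0.0336 gf 0.0 j [-0.1112  0.6644  0.4167  1.7782 -0.3631  0.7783  0.5241]
24.65 tcp [ 0.6057 -0.1548  0.1989] f [-0.0938  0.2112 -0.4718] gap 0.0339 gf 0.0 j [-0.1806  0.4679  0.5148  1.6044 -0.2466  1.1386  0.4281]
front [([0.5437, -0.1567, 0.0858], 0.83)]
bay [([0.6919, -0.1654, 0.042], 0.65)]
paddle [([0.5168, -0.0732, 0.0535], 0.76)]
tin_center [([0.6918, -0.1647, 0.0401], 0.95)]
block_mid [([0.6055, -0.156, 0.0448], 0.94)]
block [([0.6049, -0.1534, 0.0207], 0.86)]
```

View pics/w6.png

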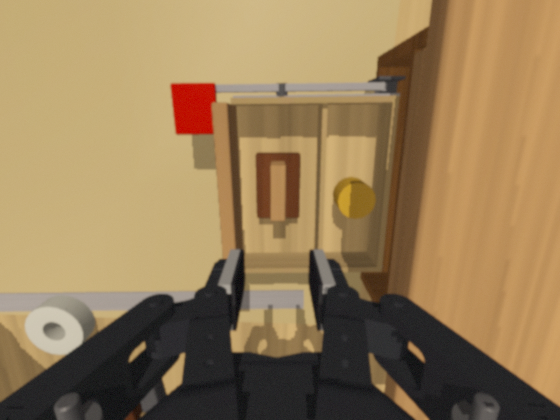

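```bash
cat >> h.py <<'E'
YAW=.035; F=np.array([.5464,-.1572]); L=.026
ux=np.array([np.cos(YAW),np.sin(YAW)]); uy=np.array([-ux[1],ux[0]])
def pose(dx,dy,z,lean,yaw=np.pi):
    """reported TCP pose that puts the real (shut) fingertip centre at dx,dy from front (drawer out), height z"""
    if abs(yaw-np.pi)<.1: q=quat(YAW+np.pi,-lean)
    else: # camera to the side
        r=R.from_euler('z',YAW)*R.from_euler('y',-lean)*R.from_euler('z',yaw)*R.from_euler('x',np.pi); q=np.roll(r.as_quat(),1)
    zt=R.from_quat(np.roll(q,-1)).as_matrix()[:,2]
    return np.append(F+dx*ux+dy*uy,z)+L*zt, q
E
python3 - <<'E'
from h import *
print(R.from_quat(np.roll(pose(0,0,0,.6)[1],-1)).as_matrix())
for yaw in (np.pi,np.pi/2,-np.pi/2):
  for ln in (.52,.6,.7):
    for dx,z in ((-.02,.10),(-.016,.05),(.15,.045)):
      P,q=pose(dx,.079,z,ln,yaw); print(round(yaw,1),ln,dx,P,robot.inverse_kinematics(P,q))
E
```

```text
[[-0.8248 -0.035   0.5643]
 [-0.0289  0.9994  0.0198]
 [-0.5646  0.     -0.8253]]
3.1 0.52 -0.02 [ 0.5366 -0.0785  0.0774] [ 0.925   0.5007 -1.0431  2.34    1.6499  0.3812  0.1173]
3.1 0.52 -0.016 [ 0.5406 -0.0784  0.0274] [ 0.8869  0.6627 -1.0449  2.3697  1.9273  0.5227 -0.1145]
3.1 0.52 0.15 [ 0.7065 -0.0725  0.0224] [ 0.2819  0.6046 -0.3133  2.0326  1.5395  0.1249  0.1683]
3.1 0.6 -0.02 [ 0.5383 -0.0784  0.0785] [ 0.9287  0.5081 -1.031   2.4062  2.0413  0.4005 -0.2555]
3.1 0.6 -0.016 [ 0.5423 -0.0783  0.0285] [ 0.8991  0.6931 -1.0494  2.433   2.1872  0.5916 -0.3437]
3.1 0.6 0.15 [ 0.7082 -0.0725  0.0235] [ 0.7815  0.8744 -1.0609  2.0594  1.8533  0.6332  0.1008]
3.1 0.7 -0.02 [ 0.5404 -0.0784  0.0801] [ 0.9449  0.5562 -1.0457  2.4855  2.388   0.5283 -0.5649]
3.1 0.7 -0.016 [ 0.5444 -0.0782  0.0301] [ 0.9121  0.7598 -1.06    2.508   2.4256  0.7385 -0.5268]
3.1 0.7 0.15 [ 0.7103 -0.0724  0.0251] [ 0.7993  0.9008 -1.0589  2.1354  2.141   0.6707 -0.1439]
1.6 0.52 -0.02 [ 0.5366 -0.0785  0.0774] [ 0.925   0.5007 -1.0431  2.34    1.6499  0.3812 -1.4535]
1.6 0.52 -0.016 [ 0.5406 -0.0784  
[... 945 characters left out ...]
1.4563]
-1.6 0.52 0.15 [ 0.7065 -0.0725  0.0224] [ 0.2819  0.6046 -0.3133  2.0326  1.5395  0.1249  1.7391]
-1.6 0.6 -0.02 [ 0.5383 -0.0784  0.0785] [ 0.9287  0.5081 -1.031   2.4062  2.0413  0.4005  1.3153]
-1.6 0.6 -0.016 [ 0.5423 -0.0783  0.0285] [ 0.8991  0.6931 -1.0494  2.433   2.1872  0.5916  1.2271]
-1.6 0.6 0.15 [ 0.7082 -0.0725  0.0235] [ 0.7815  0.8744 -1.0609  2.0594  1.8533  0.6332  1.6716]
-1.6 0.7 -0.02 [ 0.5404 -0.0784  0.0801] [ 0.9449  0.5562 -1.0457  2.4855  2.388   0.5283  1.0059]
-1.6 0.7 -0.016 [ 0.5444 -0.0782  0.0301] [ 0.9121  0.7598 -1.06    2.508   2.4256  0.7385  1.044 ]
-1.6 0.7 0.15 [ 0.7103 -0.0724  0.0251] [ 0.7993  0.9008 -1.0589  2.1354  2.141   0.6707  1.4269]
```

```bash
python3 - <<'E'
from h import *
s=robot.get_state()
robot.movel([.50,-.10,.26],speed=.3)
robot.move_gripper(0.0)
P,q=pose(-.05,.079,.22,.6)
robot.move_to(P,q); st()
P,q=pose(-.017,.079,.085,.6); robot.movel(P,q,speed=.15); s=st()
robot.sleep(.2); f0=np.mean([robot.get_state()['wrist_force'] for _ in range(3)],0); print('f0',f0)
c=robot.movel(pose(-.017,.079,.068,.6)[0],q,speed=.04,threshold=2.5); print('early',c); st()
P=pose(-.017,.079,.034,.6)[0]
c=robot.movel(P,q,speed=.012,threshold=16); s=st(); print(c,'tip z',s['tcp_pos'][2]-P[2]+.034,'df',s['wrist_force']-f0)
p=robot.get_image('top'); marks(p,['front','paddle'])
w=robot.get_image('wrist')['frame']; sc=robot.get_image('scene')['frame'][180:300,260:400]
cv2.imwrite('pics/w7.png',np.hstack([w[:,80:480],cv2.resize(sc,(400,343),interpolation=2).repeat(1,0) if 0 else cv2.copyMakeBorder(cv2.resize(sc,(400,343)),0,77,0,0,0)]))
E
```

```text
27.27 tcp [ 0.509  -0.0797  0.1991] f [ 0.0083 -0.1961 -0.2242] gap -0.0003 gf 0.0 j [-0.856  -0.1222  0.9415  2.4245  0.0834  0.194   1.6397]Traceback (most recent call last):
  File "<stdin>", line 7, in <module>
plant.PlanningError: the arm cannot follow that straight line within its joint ranges
```

```bash
python3 - <<'E'
from h import *
robot.move_to([.48,-.08,.32],quat(np.pi/2+.035)); st()
robot.movej([.93,.25,-1.03,2.35,2.0,.40,-.25]); s=st(); print(R.from_quat(np.roll(s['eef_rot'],-1)).as_matrix()[:,2])
for dx,z,ln in ((-.05,.2,.6),(-.02,.09,.6),(-.016,.045,.6)):
    P,q=pose(dx,.079,z,ln); print(P,robot.inverse_kinematics(P,q))
E
```

```text
28.63 tcp [ 0.4799 -0.0802  0.3195] f [ 0.4311 -0.209  -0.8118] gap -0.0 gf 0.0 j [-0.1374  0.1188  0.2197  1.7217 -0.0266  1.3043  0.1235]
30.4 tcp [ 0.59   -0.1151  0.2083] f [ 0.2145 -0.6882 -0.1485] gap 0.0004 gf 0.0 j [ 0.9291  0.2497 -1.0288  2.3492  1.9991  0.4005 -0.2498]
[ 0.7092 -0.1537 -0.688 ]
[ 0.5083 -0.0795  0.1785] [ 0.7378  0.0797 -0.6357  2.3653 -0.319   0.1244  2.0286]
[ 0.5383 -0.0784  0.0685] [ 0.9092  0.5336 -1.015   2.4153  2.0988  0.4266 -0.3068]
[ 0.5423 -0.0783  0.0235] [ 0.8678  0.6852 -1.0038  2.4375  2.2377  0.5805 -0.3981]
```

```bash
cat > press.py <<'E'
from h import *
P,q=pose(-.022,.079,.125,.6); print(robot.inverse_kinematics(P,q)); robot.move_to(P,q); st()
P,q=pose(-.017,.079,.080,.6); robot.movel(P,q,speed=.12,threshold=6); s=st()
if s['joint_pos'][2]>-.8: raise SystemExit('branch')
robot.sleep(.2); f0=np.mean([robot.get_state()['wrist_force'] for _ in range(3)],0); print('f0',f0)
P=pose(-.017,.079,.034,.6)[0]
c=robot.movel(P,q,speed=.015,threshold=16); s=st(); print(c,'tip z',s['tcp_pos'][2]-P[2]+.034,'df',s['wrist_force']-f0)
p=robot.get_image('top'); marks(p,['front','paddle'])
w=robot.get_image('wrist')['frame']; sc=robot.get_image('scene')['frame'][180:300,260:400]
cv2.imwrite('pics/w7.png',np.hstack([w[:,80:480],cv2.copyMakeBorder(cv2.resize(sc,(400,343)),0,77,0,0,0)]))
E
python3 press.py
```

```text
[ 0.9156  0.4015 -0.9745  2.389   1.946   0.2819 -0.1865]
30.93 tcp [ 0.5373 -0.0787  0.1042] f [0.7912 0.3107 0.539 ] gap 0.0 gf 0.0 j [ 0.915   0.4014 -0.9746  2.3878  1.9464  0.2832 -0.187 ]
31.45 tcp [ 0.5421 -0.078   0.0596] f [0.42   0.3085 0.1634] gap 0.0 gf 0.0 j [ 0.9133  0.5803 -1.0385  2.4149  2.1072  0.4761 -0.3012]
f0 [-0.2336  0.3739 -0.1368]
33.43 tcp [ 0.5412 -0.0783  0.0313] f [-3.7326  0.5914  7.6209] gap -0.0002 gf 3.7760664895176888 j [ 0.8985  0.68   -1.045   2.4345  2.1873  0.5802 -0.3481]
True tip z 0.05277580370377835 df [-3.499   0.2175  7.7577]
front [([0.547, -0.1581, 0.0826], 0.81), ([0.3017, -0.3709, -0.0054], 0.74)]
paddle [([0.5197, -0.0772, 0.0492], 0.5)]
```

View pics/w7.png

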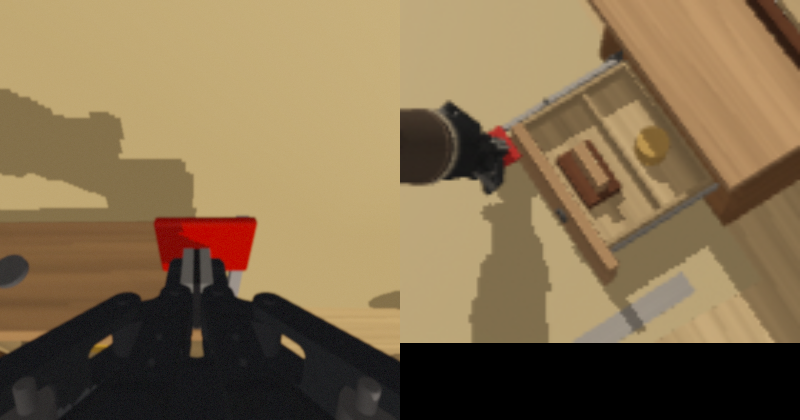

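```bash
python3 - <<'E'
from h import *
s=st(); P=np.array(s['tcp_pos']); q=s['eef_rot']; f0=np.array([-.23,.37,-.14])
z=P[2]
for i in range(14):
    z-=.0008
    c=robot.movel([P[0],P[1],z],speed=.01,threshold=8)
    fs=[]
    for _ in range(3): robot.sleep(.02); fs.append(robot.get_state()['wrist_force'])
    s=robot.get_state(); d=np.mean(fs,0)-f0; print(round(s['time_s'],2),c,round(z,4),s['tcp_pos'],d)
    if d[2]>15 or c: break
E
```

```text
33.68 tcp [ 0.5411 -0.0784  0.0314] f [-2.9657 -0.7515  5.8515] gap -0.0005 gf 3.1636508367955685 j [ 0.8986  0.6796 -1.0449  2.4345  2.187   0.5797 -0.348 ]
33.98 False 0.0306 [ 0.5412 -0.0784  0.0309] [-5.4189 -0.9029 11.1655]
34.28 False 0.0298 [ 0.5412 -0.0784  0.0302] [-7.179  -1.8123 12.9357]
34.58 False 0.029 [ 0.541  -0.0783  0.0293] [-8.0275 -2.2523 14.6026]
34.88 False 0.0282 [ 0.5408 -0.0784  0.0285] [-8.3589 -2.0657 14.6423]
35.18 False 0.0274 [ 0.5407 -0.0784  0.0275] [-8.2685 -2.4238 13.9273]
35.48 False 0.0266 [ 0.5409 -0.0784  0.0266] [-4.2649 -1.563   7.1956]
35.78 False 0.0258 [ 0.5416 -0.0784  0.0262] [-2.6004 -0.9441  7.2295]
36.08 False 0.025 [ 0.5422 -0.0783  0.0258] [-1.314  -0.7629  9.5558]
36.38 False 0.0242 [ 0.5422 -0.0783  0.025 ] [-1.4174 -1.2677 10.0354]
36.68 False 0.0234 [ 0.5423 -0.0783  0.0243] [-1.4668 -1.2085  9.8417]
36.98 False 0.0226 [ 0.5424 -0.0783  0.0235] [-1.8934 -1.4643 10.4372]
37.28 False 0.0218 [ 0.5426 -0.0783  0.023 ] [-3.508  -1.6418 14.72  ]
37.58 False 0.021 [ 0.5427 -0.0783  0.0226] [-6.0008 -1.8481 21.7402]
```

```bash
cat > push.py <<'E'
from h import *
s=robot.get_state(); P0=np.array([.5412,-.0784])
def go(d,z,v,th):
    c=robot.movel(np.append(P0+d*ux,z),speed=v,threshold=th); s=robot.get_state()
    a=(np.array(s['tcp_pos'])[:2]-P0)@ux
    print(round(s['time_s'],2),c,'d',round(a,4),'z',round(s['tcp_pos'][2],4),'f',s['wrist_force']); return c
z=.0219
go(.002,z,.01,None); robot.sleep(.1)
c=go(.030,z,.03,22)
if not c:
    robot.sleep(.1); p=robot.get_image('top'); marks(p,['front','bay'])
E
python3 push.py
```

```text
37.96 False d 0.0036 z 0.0232 f [-2.8661 -0.5331 12.7637]
39.14 False d 0.0317 z 0.0232 f [-0.274   0.4703 10.1099]
front [([0.5792, -0.154, 0.0848], 0.66)]
bay [([0.6416, -0.1492, 0.0238], 0.86)]
```

```bash
sed -i '/^go(.002/,$d' push.py; cat >> push.py <<'E'
c=go(.130,z,.06,22)
if not c:
    robot.sleep(.1); c=go(.185,z,.022,12); robot.sleep(.15); st()
    p=robot.get_image('top'); marks(p,['front','overhang']); p=robot.get_image('scene'); marks(p,['front'])
    cv2.imwrite('pics/s8.png',cv2.resize(p['frame'][140:320,260:500],(720,540)))
E
python3 push.py
```

```text
41.21 False d 0.1317 z 0.0235 f [-0.8873  2.6429 10.7727]
42.89 True d 0.1658 z 0.0218 f [-6.7308 -1.4764 11.5743]
43.04 tcp [ 0.7069 -0.0713  0.0221] f [-6.8895 -0.8813 11.7468] gap 0.0005 gf 6.574747301638126 j [ 0.6401  0.7481 -0.8174  2.073   1.9202  0.4435 -0.0608]
front [([0.7106, -0.148, 0.0824], 0.76)]
overhang [([0.679, -0.1529, 0.2085], 0.87), ([0.3766, -0.5002, 0.0028], 0.3)]
front [([0.7085, -0.1495, 0.084], 0.92)]
```

View pics/s8.png

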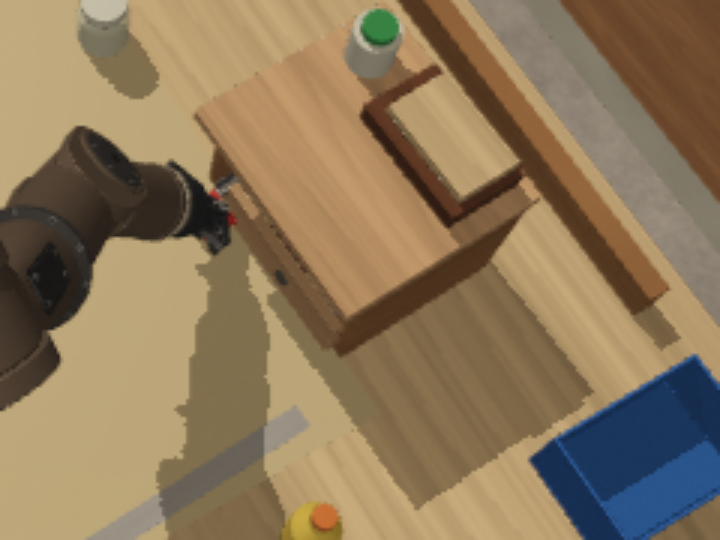

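```bash
sed -i '/^c=go/,$d' push.py; cat >> push.py <<'E'
go(.175,.0225,.02,10); robot.sleep(.15); s=st()
x,y,zz=s['tcp_pos']
print(robot.movel([x,y,zz+.036],speed=.04,threshold=25)); s=st()
zt=R.from_quat(np.roll(s['eef_rot'],-1)).as_matrix()[:,2]
T=np.array(s['tcp_pos'])
robot.movel(T-.03*np.array([ux[0],ux[1],0]),speed=.06)
robot.movel(T-.10*np.array([ux[0],ux[1],0])+[0,0,.02],speed=.15); st()
p=robot.get_image('top'); marks(p,['front','paddle']); p=robot.get_image('scene'); marks(p,['front','paddle','glue','jar','plane','spool','square','neck'])
p=robot.get_image('wrist'); marks(p,['front','paddle'])
cv2.imwrite('pics/w9.png',p['frame'])
E
python3 push.py
```

```text
43.66 True d 0.1688 z 0.0215 f [-7.3931 -1.2991 10.3765]
43.81 tcp [ 0.7099 -0.0712  0.0216] f [-7.7543 -0.3657 10.0801] gap -0.0005 gf 8.871271857060492 j [ 0.6323  0.7476 -0.8078  2.0633  1.9018  0.4353 -0.0437]
False
44.87 tcp [ 0.7097 -0.0713  0.0572] f [ 0.1762 -0.5321  0.218 ] gap -0.0 gf 0.0 j [ 0.6089  0.6569 -0.7633  2.0489  1.7216  0.3619  0.0922]
46.15 tcp [ 0.6108 -0.0752  0.0777] f [ 0.1543  0.3664 -0.1078] gap -0.0002 gf 0.0 j [ 0.7652  0.5415 -0.8851  2.2555  1.8873  0.358  -0.1018]
front [([0.7054, -0.1511, 0.0835], 0.66)]
paddle [([0.6783, -0.0679, 0.0551], 0.74)]
front [([0.6138, 0.4825, -0.0034], 0.15)]
paddle [([0.6806, -0.0658, 0.0563], 0.63)]
glue [([0.5719, -0.4546, -0.0019], 0.84)]
jar [([0.7005, 0.2267, -0.0012], 0.64)]
plane [([0.3737, -0.4998, -0.0025], 0.8)]
spool [([0.3019, -0.3737, 0.0002], 0.81), ([0.6771, -0.0653, 0.0531], 0.22)]
square [([0.3298, 0.4422, -0.0006], 0.6)]
neck [([0.61, 0.4763, -0.0027], 0.63)]
front [([0.7035, -0.148, 0.0817], 0.64)]
paddle [([0.6788, -0.0651, 0.0548], 0.72)]
```

View pics/w9.png

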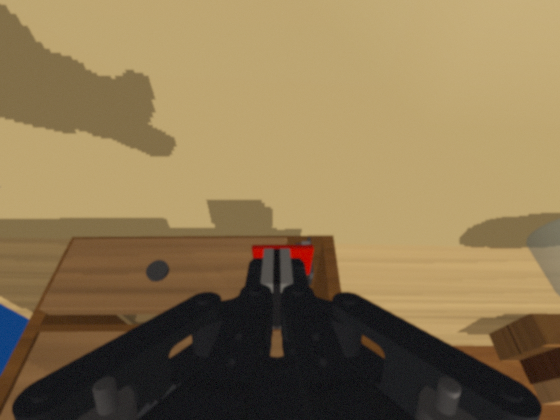

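```bash
python3 - <<'E'
from h import *
P,q=pose(.10,.037,.062,.6); robot.movel(P,q,speed=.12)
def push(d,v,th):
    c=robot.movel(pose(d,.037,.062,.6)[0],speed=v,threshold=th); robot.sleep(.1); s=robot.get_state()
    print(c,round(s['time_s'],2),'dx',(s['tcp_pos'][:2]-pose(0,.037,.062,.6)[0][:2])@ux,s['wrist_force'])
push(.175,.03,4); push(.175,.015,8); push(.175,.015,8)
P,q=pose(.04,.037,.09,.6); robot.movel(P,q,speed=.12)
robot.sleep(.2); st()
p=robot.get_image('top'); marks(p,['front','paddle']); p=robot.get_image('scene'); marks(p,['front','paddle'])
E
```

```text
True 49.4 dx 0.15213828691838224 [-0.6502  0.0664  0.1182]
True 49.88 dx 0.15180333317642497 [-0.254   0.2693  0.4769]
True 50.38 dx 0.15175744320344658 [ 0.3795 -0.4584 -0.2195]
51.7 tcp [ 0.6002 -0.1181  0.0685] f [-0.5857  0.9603 -0.6206] gap -0.0003 gf 0.0 j [ 0.8702  0.5658 -0.883   2.2632  1.9828  0.3185 -0.0976]
front [([0.7045, -0.1507, 0.0867], 0.7)]
paddle [([0.6119, 0.4829, -0.0048], 0.69), ([0.6782, -0.0696, 0.0547], 0.63)]
front [([0.7077, -0.1518, 0.0831], 0.65)]
paddle [([0.6828, -0.0653, 0.0558], 0.47)]
```

```bash
python3 -c "
from plant import robot
print(robot.sign_off())"
```

```text
the job is handed in; nothing more can be done
None
```

I put the block flat in the front compartment, eased the drawer home with the lever held down and let the lever spring back, then handed the job in at about 52 s. A gentle push on the panel afterwards moved it no further, and measured bystanders hadn't shifted; I never looked at the tin again after the drawer closed over it.

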